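# Hold a logger flask down in its sprung reading cradle

## Robot

A 6-joint arm with a two-finger parallel gripper is mounted at the origin on the work surface. World frame = base frame: x ahead of the robot, y to its left, z up, the work surface at z = 0. Lengths are in m, angles in rad, forces in N, time in s.
With the tool pointing down it reaches from about 0.25 to 0.775 m from the base axis. Payload 4 kg.
Tool frame: the origin (TCP) lies at the very end of the fingers, on their centre line; the grasp point (between the pads) lies hold_point_z behind it (hold_point_z is the distance from the TCP to the grasp point, in m); z points along the fingers, y is the direction in which the jaws open and shut (so a half turn about z gives the same grasp; the last joint's range is limited). The gripper opens to 94 mm and grips with 3 to 60 N. Pads are 16 mm wide; open, the fingers measure 119 mm over their backs; the gripper's body (75 mm by 177 mm) begins 78 mm behind the grasp point.
Start: joints at [-1.421, 0.087, 1.371, -0, 1.684, -0.103], TCP at [0.138, -0.533, 0.206] pointing down, gripper open.
Joint ranges: [-3.1, 3.1], [-0.76, 2.03], [0.27, 2.55], [-1.08, 4.22], [0.17, 2.65], [-2.57, 2.57]. Speed limits (rad/s): [2.79, 2.79, 3.14, 3.14, 3.14, 3.14].

## Interface

Orientations are given as [roll, pitch, yaw] about the fixed x, y, z axes, in that order (R = Rz(yaw) Ry(pitch) Rx(roll)).
In Python, from bench import * gives the robot as it stands.
- The arm moves only by the tool step_arm, never from a script. Its argument "increments" is text: rows parted by semicolons, each of 6 numbers parted by spaces: the shift along the tool's x, y, z in cm, then the turn, a rotation vector about the tool's x, y, z in rad. A call has 1 to 5 rows; each row shifts and turns the commanded pose from where the row before left it, along the tool's axes as they then stand; what a row does not reach is not made up. A row lasts 1/10 s, in which the tool goes at most 50 mm and 8.59 degrees, less where a joint would pass 70% of its speed; a pose out of reach is approached as far as the arm can. A call is refused whole if a number of a shift passes 5 or a number of a turn 0.15, either way. A call with a gripper value outside its range is refused whole. "claw" is the gripper's target within -1 to 1 (shut at 1, half-way at 0, fully open at -1), set as the call begins (left out, the last holds). The fingers move at their own pace and stop on an object; the grip force is fixed at half the most. Time passes only in rows, so rows that do not move let the fingers close. It gives the time, the measured TCP pose, the force and the opening at its end, in the units of the state.
- get_obs(): the state, without advancing time (a new reading comes with each control period).
- snapshot(name): name is "scene" or "side" or "wrist"; returns the picture (480x640x3 uint8, red, green, blue); there is no depth.
- calibration(name): a dict with "camera_matrix" (3x3 intrinsics, pixels), "eye" and "orientation" of the camera in the world; the wrist camera has in their place "tool_from_camera" (4x4, takes a point from camera to tool coordinates, whose origin is the TCP and whose axes are the flange's). Camera axes: x right, y up, looking along -z (the intrinsics and any distortion apply to the point x, -y, -z); pixel columns grow to the right and rows downward; lengths in m; the calibration is good to about 2 mm. The wrist camera is an equidistant fisheye: a pixel r from the principal point sees the ray r / f radians off the axis. A picture is of the moment at which its call begins: read the wrist's pose just before it. calibration takes no time and is no camera call.
- close_job(): hands the job in, once; it reports no verdict.
The state is a dict: "time": time; "joint_positions": joint angles; "qvel": joint speeds; "joint_torque": joint torques, N m; "tool_pos": TCP position; "ee_rot": TCP orientation; "wrist_force": force on the tool from outside, world axes, zero at the start; "wrist_torque": the same for the moment, N m; "width": finger opening in m.
Only numpy, scipy, OpenCV 4.12 (cv2) and the standard library are available. Lean on these libraries where they do the work, as an engineer would, in place of code of your own. Each camera call takes 0.05 s, during which the arm holds its last target. There are 200 camera calls.

## Task

The logger flask on this desk is too thin for the sprung cup of the reading cradle, so first nest the loose grey reducer cup upright and fully home in the cradle's sprung cup and let go of it. Then stand the flask in the reducer cup and push the flask down until the sprung cup is at the very bottom of its travel. Finish while still holding the flask pressed down like that (do not let go), and leave the power bank, the stamp and the bit case where they are.

Things in the scene. Friction and masses are not known exactly. Their poses are not given: they have to be found in the camera images.
- adapter: Loose reducer cup, grey plastic, round, open on top, 70 mm high, 90 g (+-25 %), upright on the desk. Origin: centre of its underside, z up. Outside diameter 38 mm at the foot, widening straight to 58 mm at 38 mm height, then a straight 58 mm collar up to the rim. Wall 3 mm: 52 mm wide inside the collar; inner floor 4 mm above the origin.
- flask: Loose rigid steel flask, 124 mm high, 250 g (+-25 %), upright on the desk. Origin: centre of its underside, z up its axis. Foot 26 mm diameter, round bulb widest (48 mm) at 36 mm height, straight neck of 28 mm diameter from 60 to 110 mm, black cap of 34 mm on top. In the reducer cup its foot stands on the inner floor, 1 to 2 mm play round the bulb, the rim level with 66 mm of its height.
- cradle: Reading cradle, fixed to the desk: black square foot 116 x 116 mm, 22 mm high, with a round boss of 86 mm diameter up to 28 mm; the aluminium sprung cup stands over its middle on a coil spring. Origin: centre of the underside of the foot, on the axis of the cup, on the desk. It does not move.
- reader_floor (a point): Centre of the inner floor of the cradle's sprung cup, z up; moves down with the cup; at rest 59 mm above the desk. The cup is shaped like the reducer cup but wider and lower: open top, rim 38 mm above this point with a bead of 76 mm diameter; inside 60 mm wide at the rim, 41 mm at the floor. The nested reducer cup stands on this floor, 1 to 2 mm play, and rises 32 mm above the rim.
- reader_cup (a joint): Downward travel of the sprung cup in m: 0 at rest (top), 0.020 at the bottom stop. Spring: 5 N preload, 0.5 N per mm. The weight of the reducer cup and the flask presses it down by no more than 2 mm; the bottom takes about 10 N of push on the flask. There is no latch: it springs back when let go.
- power_bank: Bystander: aluminium power bank, box 45 x 120 x 38 mm, long side along its y. Origin: centre of its underside.
- stamp: Bystander: self-inking stamp, 34 x 56 mm, 75 mm high, upright. Origin: centre of its underside.
- bit_case: Bystander: flat screwdriver-bit case 95 x 120 x 16 mm with bits on top. Origin: centre of its underside.

How it is judged:
On the way:
1. The empty reducer cup is nested upright and fully home in the sprung cup and let go of (horizontal distance between adapter and reader_floor below 0.005 m and z of adapter in the frame of reader_floor between -0.003 and 0.004 m and angle between adapter's own z axis and vertical below 0.1 rad and horizontal distance between flask and adapter above 0.06 m and contact force between each of the arm, the fingers and adapter below 0.2 N and value of joint reader_cup below 0.008 m), for 0.2 s.
At the end, for the whole second after the job is handed in: Still held by the robot and still: sprung cup down 18 mm or more of 20, flask bearing on the reducer cup with over 5 N, upright within 0.12 rad, within 7 mm of its axis, foot within 5 mm of its floor; reducer cup home in the sprung cup (5 mm off axis, 4 mm off floor, 0.10 rad at most) (horizontal distance between adapter and reader_floor below 0.005 m and z of adapter in the frame of reader_floor between -0.003 and 0.004 m and angle between adapter's own z axis and vertical below 0.1 rad and horizontal distance between flask and adapter below 0.007 m and z of flask in the frame of adapter between 0 and 0.009 m and angle between flask's own z axis and vertical below 0.12 rad and value of joint reader_cup above 0.018 m and contact force between flask and adapter above 5 N and contact force between any of the fingers, the arm and flask above 2 N and linear speed of flask below 0.02 m/s); the arm keeps its last pose, push and grip.
It fails at once if The power bank is pushed more than 20 mm from its place (distance of power_bank from where it was at the start of the episode above 0.02 m).
It fails at once if The stamp is pushed more than 20 mm from its place (distance of stamp from where it was at the start of the episode above 0.02 m).
It fails at once if The bit case is pushed more than 20 mm from its place (distance of bit_case from where it was at the start of the episode above 0.02 m).
It also fails if it takes over 64 s, if anything falls off the work surface, if the arm or the gripper's body presses on something with over 40 N, if the wrist force passes 120 N, or if a joint passes its speed limit or range.

## Working session

There is one attempt and no reset: what is moved stays moved. The work goes in short steps, Python scripts to look and compute and a tool call to move; the robot and the scene stay as the last step left them, time stands still between calls to the robot, and variables do not carry over. Pictures are saved under pics/ and viewed, about 8 in all and at most 12, crops included, and the job is handed in when it is done.

Besides the shell and the picture viewer there is one more tool, called as name(argument=value, ...) on one line, values as JSON. step_arm: Moves the arm, as the interface text tells. Its arguments: {"type":"object","properties":{"increments":{"type":"string"},"claw":{"type":"number"}},"required":["increments"]}

```bash
ls; mkdir -p pics
python3 - <<'E'
from bench import *
import cv2,numpy as np
o=get_obs();print({k:np.round(v,3).tolist() for k,v in o.items()})
for n in("scene","side","wrist"):
    print(n,calibration(n))
    cv2.imwrite(f"pics/{n}0.png",snapshot(n)[:,:,::-1])
E
```

```text
pics
{'time': 0.0, 'joint_positions': [-1.421, 0.088, 1.372, -0.0, 1.684, -0.103], 'qvel': [0.001, 0.001, -0.0, 0.002, -0.002, -0.0], 'joint_torque': [0.002, -34.018, -30.242, 0.072, 0.033, -0.0], 'tool_pos': [0.137, -0.532, 0.204], 'ee_rot': [-3.139, -0.0, 0.253], 'wrist_force': [0.15, 0.049, 0.245], 'wrist_torque': [-0.006, 0.018, 0.032], 'width': 0.094}
scene {'camera_matrix': array([[541.16429127,   0.        , 317.78320693],
       [  0.        , 541.16429127, 241.57243627],
       [  0.        ,   0.        ,   1.        ]]), 'eye': array([0.87052661, 0.41908577, 0.96778347]), 'orientation': array([ 0.52679715, -0.00450967,  2.64967428])}
side {'camera_matrix': array([[549.10253465,   0.        , 317.10423603],
       [  0.        , 549.10253465, 233.70109072],
       [  0.        ,   0.        ,   1.        ]]), 'eye': array([0.44160443, 0.89978403, 0.85597193]), 'orientation': array([ 0.88055986,  0.01322405, -2.955379  ])}
wrist {'camera_matrix': array([[371.64829954,   0.        , 321.38534349],
       [  0.        , 371.64829954, 240.12894524],
       [  0.        ,   0.        ,   1.        ]]), 'tool_from_camera': array([[ 2.85353855e-04,  9.64578741e-01,  2.63794941e-01,
         7.64929903e-02],
       [ 9.99999913e-01, -1.95291309e-04, -3.67633985e-04,
        -1.92298172e-05],
       [-3.03095068e-04,  2.63795023e-01, -9.64578713e-01,
        -1.79447191e-01],
       [ 0.00000000e+00,  0.00000000e+00,  0.00000000e+00,
         1.00000000e+00]])}
```

View pics/scene0.png

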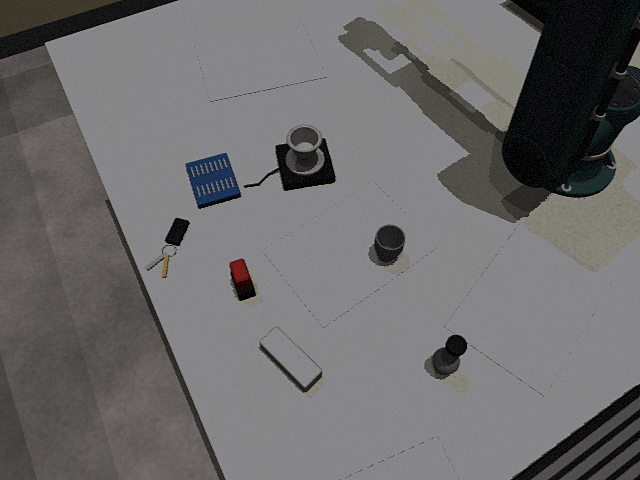

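View pics/side0.png

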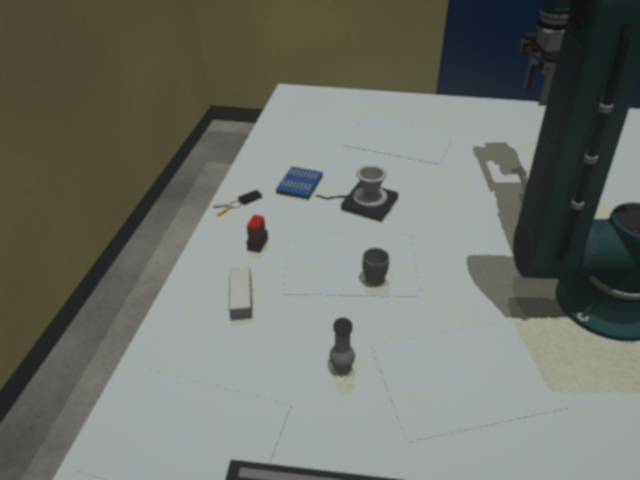

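The scene view shows the cradle cup rim near (304,135), the adapter rim near (390,234) and the flask cap near (456,345). In the side view they are near (371,174), (376,256) and (343,326).

```bash
cat > h.py <<'E'
from bench import *
import cv2,numpy as np
from scipy.spatial.transform import Rotation as Ro
def ray(n,u,v,c=None):
    c=c or calibration(n);K=c["camera_matrix"]
    x,y=(u-K[0,2])/K[0,0],(v-K[1,2])/K[1,1]
    if n!="wrist":
        d=np.array([x,-y,-1]);return c["eye"],Ro.from_euler("xyz",c["orientation"]).apply(d)
    r=np.hypot(x,y)+1e-12;d=np.array([x/r*np.sin(r),-y/r*np.sin(r),-np.cos(r)])
    o=get_obs();R=Ro.from_euler("xyz",o["ee_rot"]).as_matrix();T=c["tool_from_camera"]
    return R@T[:3,3]+o["tool_pos"],R@T[:3,:3]@d
def at(n,u,v,z):
    e,d=ray(n,u,v);return e+d*(z-e[2])/d[2]
def pix(n,P):
    c=calibration(n);K=c["camera_matrix"];P=np.asarray(P,float)
    if n!="wrist":
        q=Ro.from_euler("xyz",c["orientation"]).inv().apply(P-c["eye"]);x,y,z=q[...,0],-q[...,1],-q[...,2]
        s=1/z
    else:
        o=get_obs();R=Ro.from_euler("xyz",o["ee_rot"]).as_matrix();T=c["tool_from_camera"]
        q=((P-o["tool_pos"])@R-T[:3,3])@T[:3,:3];x,y,z=q[...,0],-q[...,1],-q[...,2]
        h=np.hypot(x,y)+1e-12;s=np.arctan2(h,z)/h
    return np.stack([K[0,2]+K[0,0]*x*s,K[1,2]+K[1,1]*y*s],-1)
def circ(x,y,z,r):
    t=np.linspace(0,2*np.pi,60);return np.c_[x+r*np.cos(t),y+r*np.sin(t),0*t+z]
def draw(im,n,C):
    for c in C: cv2.polylines(im,[np.round(pix(n,circ(*c))*16).astype(int)],True,(0,255,0),1,shift=4)
E
python3 - <<'E'
from h import *
for k,z,a,b in(("cradle",.097,(304,135),(371,174)),("adapter",.07,(390,234),(376,256)),("flask",.124,(456,345),(343,326)),
 ("stamp",.075,(238,265),(257,220)),("bank",.038,(291,357),(240,290))):
    print(k,at("scene",*a,z).round(4),at("side",*b,z).round(4))
print("bit",at("scene",212,180,.016))
E
```

```text
cradle [ 0.531  -0.2675  0.097 ] [ 0.5324 -0.2543  0.097 ]
adapter [0.4889 0.0115 0.07  ] [0.49   0.0185 0.07  ]
flask [0.5289 0.2653 0.124 ] [0.5242 0.2704 0.124 ]
stamp [ 0.7765 -0.062   0.075 ] [ 0.7729 -0.0531  0.075 ]
bank [0.7647 0.1302 0.038 ] [0.7601 0.1368 0.038 ]
bit [ 0.73527339 -0.31168914  0.016     ]
```

step_arm(increments="3.4 -3.15 0 0 0 0;3.4 -3.15 0 0 0 0;3.4 -3.15 0 0 0 0;3.4 -3.15 0 0 0 0;3.4 -3.15 0 0 0 0")

```text
time: 0.65
tool_pos: [0.2633, -0.3357, 0.2051]
ee_rot: [-3.141, -0.0, 0.252]
wrist_force: [1.1, -0.4, -0.1]
width: 0.0943
```

step_arm(increments="3.4 -3.15 0 0 0 0;3.4 -3.15 0 0 0 0;3.4 -3.15 0 0 0 0;3.4 -3.15 0 0 0 0;3.4 -3.15 0 0 0 0")

```text
time: 1.15
tool_pos: [0.3885, -0.1407, 0.2054]
ee_rot: [3.141, -0.0, 0.253]
wrist_force: [1.6, 0.2, -0.0]
width: 0.0941
```

step_arm(increments="3.4 -3.15 0 0 0 0;3.4 -3.15 0 0 0 0;3.4 -3.15 0 0 0 0;3.4 -3.15 0 0 0 0;0 0 0 0 0 0")

```text
time: 1.65
tool_pos: [0.4894, 0.0179, 0.2044]
ee_rot: [-3.139, 0.001, 0.26]
wrist_force: [-0.3, 0.3, 0.7]
width: 0.094
```

Run:
```python
from h import *
o=get_obs();print(o["time"],o["tool_pos"],o["ee_rot"])
im=snapshot("wrist")[:,:,::-1].copy();cv2.imwrite("pics/w1.png",im)
draw(im,"wrist",[(.4895,.015,.07,.029),(.4895,.015,.07,.026),(.4895,.015,0,.019)])
cv2.imwrite("pics/w1d.png",im)
```

```text
1.65 [0.48943045 0.01788613 0.20437363] [-3.13931326e+00  6.44037828e-04  2.59832728e-01]
```

View pics/w1d.png

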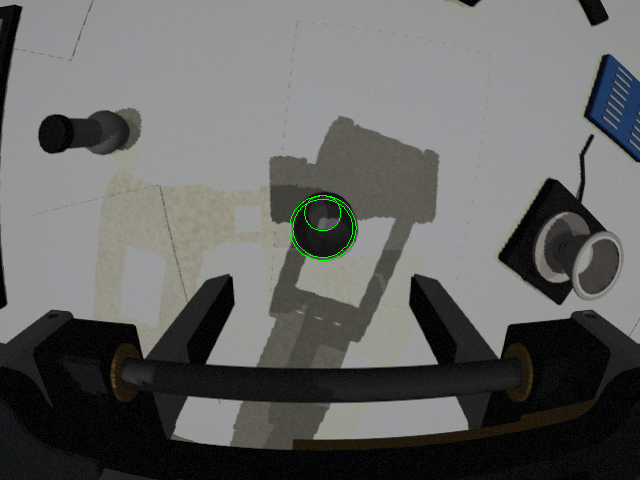

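The overlay at (0.4895, 0.015) matches the cup rim and foot at (323,228), so the estimate is good. The cradle cup rim is near (598,265) and the flask cap near (56,134). Next I descend and grip the collar.

step_arm(increments="-0.1 0.3 3.9 0 0 0;0 0 4 0 0 0;0 0 4 0 0 0;0 0 2.5 0 0 0;0 0 1.4 0 0 0")

```text
time: 2.2
tool_pos: [0.4853, 0.0091, 0.0446]
ee_rot: [-3.141, 0.005, 0.251]
wrist_force: [-0.1, -0.4, 0.6]
width: 0.0939
```

step_arm(increments="0 0 0 0 0 0;0 0 0 0 0 0;0 0 0 0 0 0;0 0 0 0 0 0;0 0 0 0 0 0", claw=1)

```text
time: 2.7
tool_pos: [0.4888, 0.0106, 0.0488]
ee_rot: [3.141, -0.002, 0.253]
wrist_force: [0.6, 1.5, 0.3]
width: 0.0578
```

Run:
```python
from h import *
import bench;print([n for n in dir(bench) if n[0]!="_"],getattr(bench,"hold_point_z",None))
for z in(.095,.097): 
  pass
o=get_obs();print(o["tool_pos"],o["width"],o["wrist_force"])
# refine from start images: residual model via the known adapter
for k,z,a,b in(("cradle",.097,(304,135),(371,174)),("flask",.124,(456,345),(343,326))): pass
for n in("scene","side"):
    im=cv2.imread(f"pics/{n}0.png");draw(im,n,[(.4895,.015,.07,.029),(.532,-.261,.097,.038),(.532,-.261,.028,.043),(.526,.268,.124,.017),(.526,.268,0,.013)])
    cv2.imwrite(f"pics/{n}0d.png",im)
a=cv2.imread("pics/scene0d.png")[100:400,250:500];b=cv2.imread("pics/side0d.png")[140:400,300:430]
a=cv2.resize(a,None,fx=1.9,fy=1.9,interpolation=2);b=cv2.resize(b,None,fx=2.2,fy=2.2,interpolation=2)
m=np.zeros((600,800,3),np.uint8);m[:a.shape[0],:a.shape[1]]=a;m[:b.shape[0],480:480+b.shape[1]]=b
cv2.imwrite("pics/d.png",m)
```

```text
['IKError', 'calibration', 'close_job', 'get_obs', 'hold_point_z', 'snapshot'] 0.0188
[0.48882352 0.01056841 0.04882606] 0.057843683355851 [0.62481529 1.47025502 0.30805169]
```

View pics/d.png

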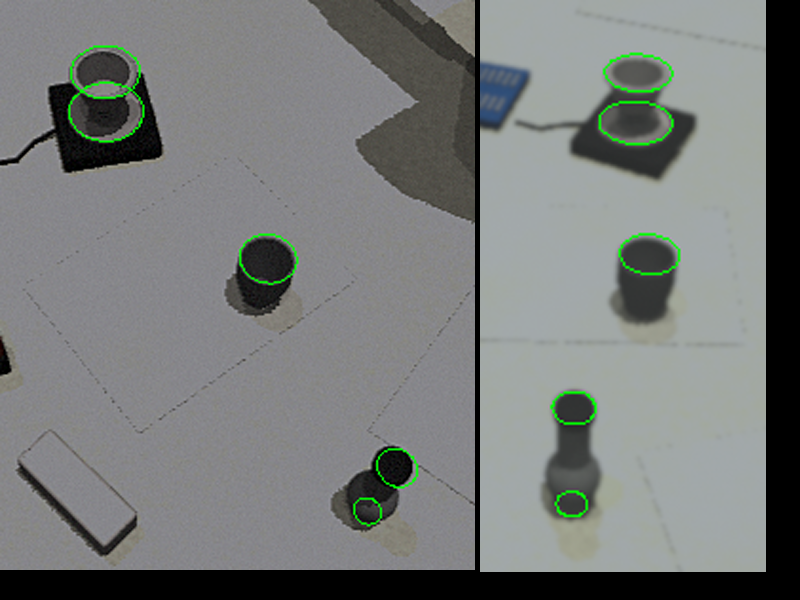

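The grip width is 57.8 mm, so the collar is held. The overlays fit the cradle at (0.532, -0.261) and the flask at (0.526, 0.268) well. Next I lift and carry.

step_arm(increments="0 0 -2 0 0 0;0 0 -3.5 0 0 0;0 0 -3.5 0 0 0;0 0 -3 0 0 0;0 0 -1.5 0 0 0")

```text
time: 3.2
tool_pos: [0.4893, 0.0102, 0.186]
ee_rot: [3.139, -0.005, 0.253]
wrist_force: [0.1, 0.1, -0.1]
width: 0.0568
```

step_arm(increments="-0.3 3 0 0 0 0;-0.4 4.6 0 0 0 0;-0.5 4.6 0 0 0 0;-0.5 4.6 0 0 0 0;-0.5 4.6 0 0 0 0")

```text
time: 3.7
tool_pos: [0.5198, -0.2039, 0.1815]
ee_rot: [-3.141, 0.001, 0.253]
wrist_force: [0.6, 0.2, -0.8]
width: 0.0565
```

step_arm(increments="-0.3 4 0 0 0 0;-0.1 2 0 0 0 0;0 0 0 0 0 0;0 0 0 0 0 0;0 0 0 0 0 0")

```text
time: 4.2
tool_pos: [0.5311, -0.2601, 0.1821]
ee_rot: [-3.141, 0.001, 0.254]
wrist_force: [-0.3, -0.2, -1.0]
width: 0.0567
```

Run:
```python
from h import *
ims={}
P=[]
for n in("scene","side","wrist"):
    o=get_obs();P.append(o["tool_pos"]);ims[n]=snapshot(n)[:,:,::-1].copy();cv2.imwrite(f"pics/{n}2.png",ims[n])
    print(o["time"],np.round(o["tool_pos"],4),np.round(o["ee_rot"],4),np.round(o["wrist_force"],1))
p=np.mean(P,0);print(p)
for n in ims: draw(ims[n],n,[(p[0],p[1],p[2]+.024,.029),(.532,-.261,.097,.038),(.532,-.261,.097,.030),(.532,-.261,.028,.043)])
f=lambda a:cv2.resize(a,None,fx=3,fy=3,interpolation=2)
a=f(ims["scene"][90:200,250:370]);b=f(ims["side"][120:230,310:430])
m=np.zeros((600,800,3),np.uint8);m[:330,:360]=a;m[:330,400:760]=b
w=ims["wrist"][60:330,100:600];m[330:600,:500]=w
cv2.imwrite("pics/d2.png",m)
```

```text
4.2 [ 0.5311 -0.2601  0.1821] [-3.1405e+00  5.0000e-04  2.5410e-01] [-0.3 -0.2 -1. ]
4.25 [ 0.5312 -0.26    0.1824] [-3.1411e+00  2.0000e-04  2.5440e-01] [ 0.3 -0.1 -1.1]
4.3 [ 0.5313 -0.2601  0.1826] [-3.1414e+00 -1.0000e-04  2.5450e-01] [ 0.4  0.5 -0.7]
[ 0.53119606 -0.26007866  0.18236537]
```

View pics/d2.png

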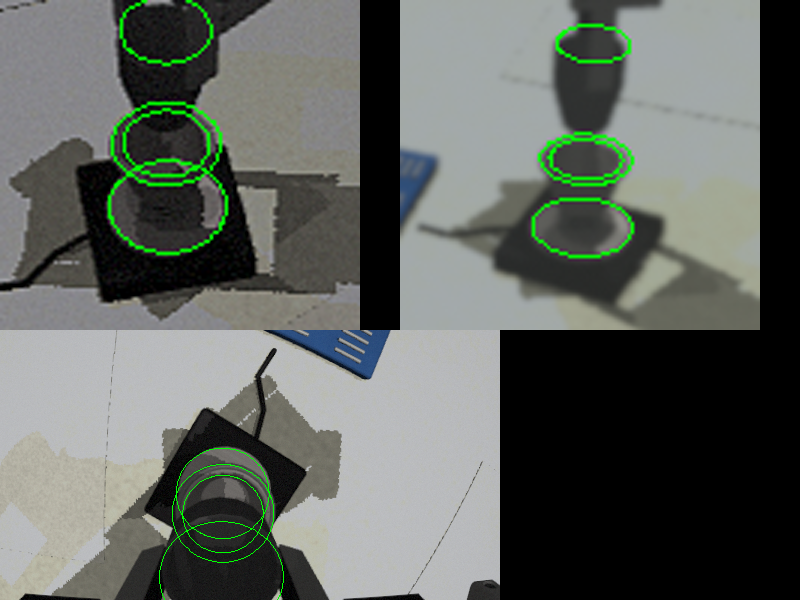

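The cradle overlays fit. I'll zoom the wrist picture to check how the cup sits in the grip.

Run:
```python
from h import *
p=np.array([.5312,-.2601,.1824])
im=cv2.imread("pics/wrist2.png")
k=3;x0,y0=220,160
z=cv2.resize(im[y0:y0+180,x0:x0+210],None,fx=k,fy=k,interpolation=2)
z=np.clip(z.astype(float)*1.8,0,255).astype(np.uint8)
for c,col in(((.532,-.261,.097,.038),(0,255,0)),((.532,-.261,.028,.043),(0,255,0)),((p[0],p[1],p[2]+.022,.029),(0,0,255)),((p[0],p[1],p[2]-.010,.029),(0,0,255)),((p[0],p[1],p[2]-.048,.019),(0,0,255))):
    q=(pix("wrist",circ(*c))-[x0,y0]+.5)*k-.5
    cv2.polylines(z,[np.round(q*16).astype(int)],True,col,1,shift=4)
cv2.imwrite("pics/d3.png",z)
```

```text
(no output)
```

View pics/d3.png

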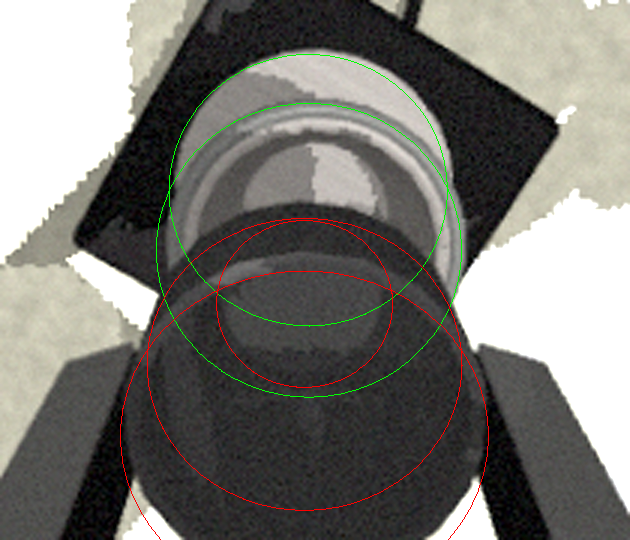

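The held cup sits about 2.5 mm toward tool +x of the TCP, with its silhouette top at y≈203 against 218 predicted. The cradle is within about 1 mm of the estimate. I correct by tool x -1.4 mm and y +1.6 mm, then lower.

step_arm(increments="-0.14 0.16 1 0 0 0;0 0 2 0 0 0;0 0 2 0 0 0;0 0 1 0 0 0;0 0 0 0 0 0")

```text
time: 4.85
tool_pos: [0.529, -0.2624, 0.1199]
ee_rot: [-3.138, 0.003, 0.253]
wrist_force: [0.0, -0.3, -1.2]
width: 0.0563
```

step_arm(increments="0 0 0.3 0 0 0;0 0 0.3 0 0 0;0 0 0.3 0 0 0;0 0 0.2 0 0 0;0 0 0 0 0 0")

```text
time: 5.35
tool_pos: [0.5302, -0.2633, 0.1113]
ee_rot: [-3.142, 0.0, 0.253]
wrist_force: [-0.1, 0.3, -0.7]
width: 0.0566
```

Run:
```python
from h import *
o=get_obs();print(np.round(o["tool_pos"],4),np.round(o["wrist_force"],1),np.round(o["wrist_torque"],2))
```

```text
[ 0.5302 -0.2633  0.1113] [-0.1  0.3 -0.7] [0.06 0.01 0.03]
```

step_arm(increments="0 0 0.1 0 0 0;0 0 0.1 0 0 0;0 0 0 0 0 0")

```text
time: 5.65
tool_pos: [0.5305, -0.2634, 0.1096]
ee_rot: [3.141, -0.0, 0.253]
wrist_force: [0.7, 1.1, -1.3]
width: 0.0563
```

step_arm(increments="0 0 0.1 0 0 0;0 0 0.1 0 0 0;0 0 0 0 0 0")

```text
time: 5.95
tool_pos: [0.5306, -0.2634, 0.1082]
ee_rot: [3.141, -0.001, 0.253]
wrist_force: [-0.9, 1.6, 3.6]
width: 0.0566
```

step_arm(increments="0 0 0 0 0 0;0 0 0 0 0 0;0 0 0 0 0 0;0 0 0 0 0 0;0 0 0 0 0 0", claw=-1)

```text
time: 6.45
tool_pos: [0.5302, -0.2634, 0.1072]
ee_rot: [-3.141, 0.0, 0.253]
wrist_force: [-0.1, 0.0, -0.2]
width: 0.0923
```

step_arm(increments="0 0 -1 0 0 0;0 0 -3 0 0 0;0 0 -4 0 0 0;0 0 -4 0 0 0;0 0 -1 0 0 0")

```text
time: 6.95
tool_pos: [0.5322, -0.2645, 0.2447]
ee_rot: [3.133, -0.008, 0.253]
wrist_force: [0.5, -0.0, 0.7]
width: 0.0943
```

step_arm(increments="-5 0 0 0 0 0;-5 0 0 0 0 0;0 0 0 0 0 0;0 0 0 0 0 0")

```text
time: 7.35
tool_pos: [0.433, -0.2885, 0.2375]
ee_rot: [3.142, -0.001, 0.251]
wrist_force: [0.2, 0.4, -0.0]
width: 0.0941
```

Run:
```python
from h import *
ims={}
for n in("scene","side","wrist"):
    o=get_obs();ims[n]=snapshot(n)[:,:,::-1].copy();cv2.imwrite(f"pics/{n}4.png",ims[n])
    print(np.round(o["tool_pos"],4))
C=[(.5325,-.262,.129,.029),(.5325,-.262,.097,.038)]
for n in ims: draw(ims[n],n,C)
f=lambda a,k:cv2.resize(a,None,fx=k,fy=k,interpolation=2)
m=np.zeros((600,800,3),np.uint8)
c=[(ims[n],pix(n,[.5325,-.262,.1])) for n in ims]
for i,(im,q) in enumerate(c):
    q=q.astype(int);x=np.clip(q[0],50,589);y=np.clip(q[1],50,429)
    t=f(im[y-50:y+50,x-50:x+50],4 if i==0 else 2.9)
    if i==0:m[:400,:400]=t
    else: h=t.shape[0];m[(i-1)*300:(i-1)*300+h,420:420+h]=t
cv2.imwrite("pics/d4.png",m)
```

```text
[ 0.433  -0.2885  0.2375]
[ 0.4338 -0.2883  0.2375]
[ 0.4343 -0.2882  0.2374]
```

View pics/d4.png

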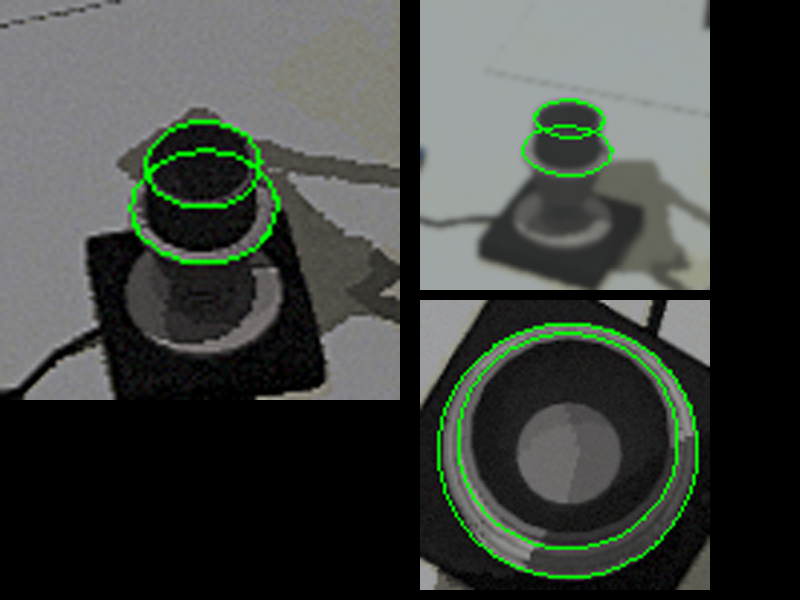

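The reducer cup is home: rim heights and centres match the overlays in all three views. In the wrist view the inner opening is centred near (572,433) against 568,440 in the crop. Next is the flask.

step_arm(increments="1.9 -4.3 0 0 0 0;1.9 -4.3 0 0 0 0;1.9 -4.3 0 0 0 0;1.9 -4.3 0 0 0 0;1.9 -4.3 0 0 0 0")

```text
time: 8.0
tool_pos: [0.4727, -0.0538, 0.2375]
ee_rot: [3.142, -0.0, 0.254]
wrist_force: [0.8, 0.2, 0.1]
width: 0.0943
```

step_arm(increments="1.9 -4.3 0 0 0 0;1.9 -4.3 0 0 0 0;1.9 -4.3 0 0 0 0;1.9 -4.3 0 0 0 0;1.9 -4.3 0 0 0 0")

```text
time: 8.5
tool_pos: [0.5103, 0.1789, 0.2373]
ee_rot: [3.142, -0.0, 0.255]
wrist_force: [0.6, -0.3, -0.2]
width: 0.0939
```

step_arm(increments="1.9 -4.3 0 0 0 0;1.9 -4.3 0 0 0 0;0 0 0 0 0 0;0 0 0 0 0 0;0 0 0 0 0 0")

```text
time: 9.0
tool_pos: [0.5253, 0.268, 0.2373]
ee_rot: [3.141, 0.0, 0.253]
wrist_force: [-0.5, -0.1, -0.4]
width: 0.0943
```

Run:
```python
from h import *
o=get_obs();p=o["tool_pos"];print(o["time"],p.round(4),np.round(o["ee_rot"],4))
im=snapshot("wrist")[:,:,::-1].copy();cv2.imwrite("pics/w5.png",im)
q=pix("wrist",[.526,.268,.06]).astype(int);print(q)
k=4;x0=np.clip(q[0]-80,0,480);y0=np.clip(q[1]-70,0,340)
z=cv2.resize(im[y0:y0+140,x0:x0+160],None,fx=k,fy=k,interpolation=2)
z=np.clip(z.astype(float)*1.8,0,255).astype(np.uint8)
for c in((.526,.268,.124,.017),(.526,.268,.036,.024),(.526,.268,0,.013)):
    cv2.polylines(z,[np.round(((pix("wrist",circ(*c))-[x0,y0]+.5)*k-.5)*16).astype(int)],True,(0,255,0),1,shift=4)
cv2.imwrite("pics/d5.png",z)
```

```text
9.0 [0.5253 0.268  0.2373] [3.1409e+00 5.0000e-04 2.5280e-01]
[320 218]
```

View pics/d5.png

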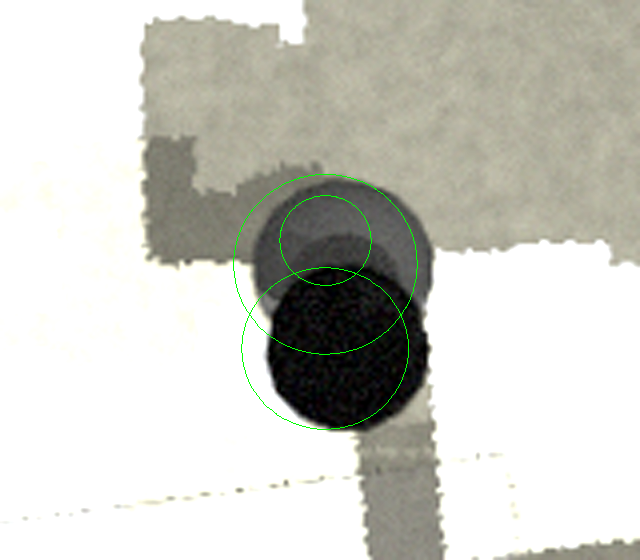

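The flask sits 4.5 mm to the right of the overlay, with its cap at (348,351) against 325 expected, so I shift tool +y by 4.7 mm. Then I descend and grip the neck.

step_arm(increments="0 0.47 3 0 0 0;0 0 0 0 0 0;0 0 4 0 0 0;0 0 4 0 0 0;0 0 3 0 0 0")

```text
time: 9.55
tool_pos: [0.526, 0.2625, 0.0964]
ee_rot: [3.141, 0.001, 0.251]
wrist_force: [0.4, 0.4, -0.1]
width: 0.0938
```

step_arm(increments="0 0 1.6 0 0 0;0 0 0.8 0 0 0;0 0 0 0 0 0;0 0 0 0 0 0;0 0 0 0 0 0")

```text
time: 10.05
tool_pos: [0.5276, 0.264, 0.0755]
ee_rot: [-3.141, -0.003, 0.252]
wrist_force: [0.3, -0.4, 0.4]
width: 0.094
```

step_arm(increments="0 0 0 0 0 0;0 0 0 0 0 0;0 0 0 0 0 0;0 0 0 0 0 0;0 0 0 0 0 0", claw=1)

```text
time: 10.55
tool_pos: [0.5263, 0.2637, 0.0734]
ee_rot: [3.141, 0.0, 0.253]
wrist_force: [0.7, 0.6, -0.7]
width: 0.0571
```

step_arm(increments="0 0 0 0 0 0;0 0 0 0 0 0;0 0 0 0 0 0;0 0 0 0 0 0;0 0 0 0 0 0")

```text
time: 11.05
tool_pos: [0.5263, 0.2637, 0.0734]
ee_rot: [3.142, 0.0, 0.253]
wrist_force: [0.8, 0.2, -0.8]
width: 0.0335
```

step_arm(increments="0 0 0 0 0 0;0 0 0 0 0 0;0 0 0 0 0 0")

```text
time: 11.35
tool_pos: [0.5263, 0.2637, 0.0734]
ee_rot: [3.142, 0.0, 0.253]
wrist_force: [-0.1, -0.3, -0.7]
width: 0.033
```

The width of 33 mm shows the pad tops caught the 34 mm cap. I reopen, go 3 mm lower and grip the neck instead.

step_arm(increments="0 0 0 0 0 0;0 0 0 0 0 0;0 0 0.15 0 0 0;0 0 0.15 0 0 0;0 0 0 0 0 0", claw=-0.1)

```text
time: 11.85
tool_pos: [0.5261, 0.2636, 0.07]
ee_rot: [3.141, 0.001, 0.253]
wrist_force: [0.9, -0.1, -0.2]
width: 0.0515
```

step_arm(increments="0 0 0 0 0 0;0 0 0 0 0 0;0 0 0 0 0 0;0 0 0 0 0 0;0 0 0 0 0 0", claw=1)

```text
time: 12.35
tool_pos: [0.5264, 0.2637, 0.0705]
ee_rot: [3.142, -0.0, 0.253]
wrist_force: [0.3, 0.5, 0.6]
width: 0.0332
```

step_arm(increments="0 0 0 0 0 0;0 0 0 0 0 0;0 0 0 0 0 0")

```text
time: 12.65
tool_pos: [0.5264, 0.2637, 0.0705]
ee_rot: [3.142, -0.0, 0.253]
wrist_force: [0.5, -0.4, 0.5]
width: 0.0333
```

Still 33 mm, so the finger faces run up past the cap and the cap has to be the grip surface. I centre the pads on it with the TCP at about 0.096.

step_arm(increments="0 0 0 0 0 0;0 0 0 0 0 0;0 0 -0.8 0 0 0;0 0 -1 0 0 0;0 0 -0.75 0 0 0", claw=-0.1)

```text
time: 13.15
tool_pos: [0.527, 0.2639, 0.0976]
ee_rot: [-3.141, -0.002, 0.253]
wrist_force: [-0.1, 0.2, 0.4]
width: 0.0513
```

step_arm(increments="0 0 0 0 0 0;0 0 0 0 0 0;0 0 0 0 0 0;0 0 0 0 0 0;0 0 0 0 0 0", claw=1)

```text
time: 13.65
tool_pos: [0.5263, 0.2637, 0.0959]
ee_rot: [3.141, 0.0, 0.253]
wrist_force: [-0.8, 0.2, 2.1]
width: 0.033
```

step_arm(increments="0 0 0 0 0 0;0 0 0 0 0 0;0 0 0 0 0 0;0 0 -0.5 0 0 0;0 0 -1.5 0 0 0")

```text
time: 14.15
tool_pos: [0.5245, 0.263, 0.1137]
ee_rot: [3.141, 0.006, 0.253]
wrist_force: [-0.4, 0.1, -1.9]
width: 0.0333
```

step_arm(increments="0 0 -3 0 0 0;0 0 -4 0 0 0;0 0 -4 0 0 0;0 0 -2.5 0 0 0;0 0 0 0 0 0")

```text
time: 14.65
tool_pos: [0.5283, 0.2645, 0.2574]
ee_rot: [-3.14, -0.011, 0.253]
wrist_force: [0.3, 0.2, -1.1]
width: 0.0331
```

step_arm(increments="-0.5 2 0 0 0 0;-1.14 4.64 0 0 0 0;-1.14 4.64 0 0 0 0;-1.14 4.64 0 0 0 0;-1.14 4.64 0 0 0 0")

```text
time: 15.15
tool_pos: [0.5276, 0.0504, 0.2488]
ee_rot: [-3.141, 0.003, 0.253]
wrist_force: [0.8, -0.4, -1.4]
width: 0.0334
```

step_arm(increments="-1.14 4.64 0 0 0 0;-1.14 4.64 0 0 0 0;-1.14 4.64 0 0 0 0;-1.14 4.64 0 0 0 0;-1.14 4.64 0 0 0 0")

```text
time: 15.65
tool_pos: [0.5305, -0.1884, 0.2489]
ee_rot: [-3.14, 0.002, 0.253]
wrist_force: [0.3, 0.1, -1.6]
width: 0.0336
```

step_arm(increments="-1.14 4.64 0 0 0 0;-0.64 2.65 0 0 0 0;0 0 0 0 0 0;0 0 0 0 0 0;0 0 0 0 0 0")

```text
time: 16.15
tool_pos: [0.5324, -0.2607, 0.2501]
ee_rot: [-3.14, 0.001, 0.254]
wrist_force: [0.0, 0.7, -1.4]
width: 0.0334
```

Run:
```python
from h import *
ims={}
for n in("scene","side","wrist"):
    o=get_obs();ims[n]=snapshot(n)[:,:,::-1].copy();cv2.imwrite(f"pics/{n}6.png",ims[n]);p=o["tool_pos"]
    print(p.round(4),np.round(o["ee_rot"],3),np.round(o["wrist_force"],1))
b=p[2]-.096;m=np.zeros((600,800,3),np.uint8)
for i,n in enumerate(ims):
    k,w,h=(3,60,65) if i<2 else (4,90,52)
    q=pix(n,[.5325,-.262,.14]).astype(int);x=np.clip(q[0],w,639-w)-w;y=np.clip(q[1],h,479-h)-h
    if i==2: k,w,h,x,y=3,100,100,220,130
    z=np.clip(cv2.resize(ims[n][y:y+2*h,x:x+2*w],None,fx=k,fy=k,interpolation=2).astype(float)*1.7,0,255).astype(np.uint8)
    for c,col in(((.5325,-.262,.129,.029),(0,255,0)),((.5325,-.262,.097,.038),(0,255,0)),((p[0],p[1],b+.124,.017),(0,0,255)),((p[0],p[1],b+.036,.024),(0,0,255)),((p[0],p[1],b,.013),(0,0,255))):
        cv2.polylines(z,[np.round(((pix(n,circ(*c))-[x,y]+.5)*k-.5)*16).astype(int)],True,col,1,shift=4)
    if i==2: cv2.imwrite("pics/d7.png",z)
    else: m[:390,i*400:i*400+360]=z
cv2.imwrite("pics/d6.png",m[:390])
```

```text
[ 0.5324 -0.2607  0.2501] [-3.14e+00  1.00e-03  2.54e-01] [ 0.   0.7 -1.4]
[ 0.5326 -0.2605  0.2505] [-3.141  0.     0.255] [ 0.2 -0.3 -0.9]
[ 0.5327 -0.2605  0.2509] [-3.141  0.     0.255] [-1.  -0.2 -1.8]
```

View pics/d7.png

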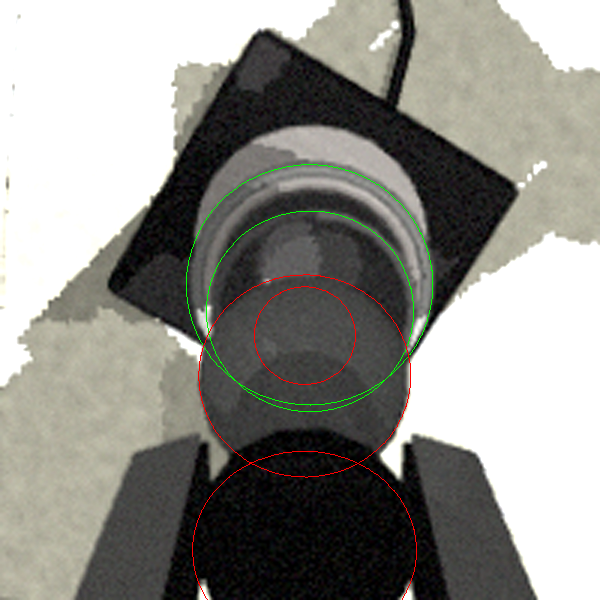

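View pics/d6.png

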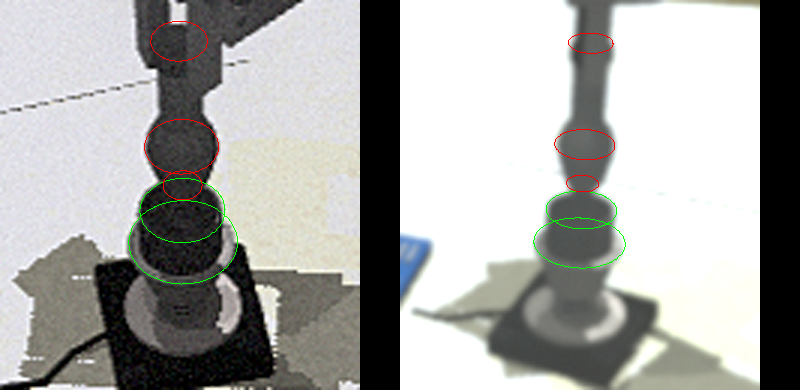

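In the wrist view the cup axis lies about 2 mm to tool +y of the flask. The scene and side views (bulb 145–219 and 557–616) agree with the TCP axis within 1 mm in x. I shift y by +1.9 mm and lower, feeling for contact.

step_arm(increments="0 0.19 0 0 0 0;0 0 1.5 0 0 0;0 0 2 0 0 0;0 0 1.5 0 0 0;0 0 0.5 0 0 0")

```text
time: 16.8
tool_pos: [0.532, -0.2629, 0.1925]
ee_rot: [-3.138, 0.003, 0.253]
wrist_force: [0.9, -0.5, -1.8]
width: 0.0329
```

step_arm(increments="0 0 0 0 0 0;0 0 0.3 0 0 0;0 0 0.4 0 0 0;0 0 0.4 0 0 0;0 0 0 0 0 0")

```text
time: 17.3
tool_pos: [0.533, -0.2637, 0.1845]
ee_rot: [-3.141, 0.0, 0.253]
wrist_force: [-0.2, 0.5, -1.1]
width: 0.0332
```

step_arm(increments="0 0 0.4 0 0 0;0 0 0.4 0 0 0;0 0 0.4 0 0 0;0 0 0 0 0 0")

```text
time: 17.7
tool_pos: [0.5328, -0.2635, 0.1719]
ee_rot: [-3.14, 0.001, 0.253]
wrist_force: [0.6, 0.2, -2.6]
width: 0.0336
```

step_arm(increments="0 0 0.4 0 0 0;0 0 0.3 0 0 0;0 0 0 0 0 0")

```text
time: 18.0
tool_pos: [0.5329, -0.2636, 0.1653]
ee_rot: [-3.141, 0.001, 0.253]
wrist_force: [0.5, -0.5, -1.8]
width: 0.0338
```

step_arm(increments="0 0 0.3 0 0 0;0 0 0.3 0 0 0;0 0 0 0 0 0")

```text
time: 18.3
tool_pos: [0.5332, -0.2638, 0.1601]
ee_rot: [3.141, -0.0, 0.253]
wrist_force: [0.5, 0.5, 0.8]
width: 0.0335
```

step_arm(increments="0 0 0.3 0 0 0;0 0 0.3 0 0 0;0 0 0 0 0 0;0 0 0 0 0 0")

```text
time: 18.7
tool_pos: [0.5334, -0.2639, 0.1547]
ee_rot: [3.141, -0.001, 0.253]
wrist_force: [-0.2, 0.6, 3.5]
width: 0.0333
```

step_arm(increments="0 0 0.3 0 0 0;0 0 0.3 0 0 0;0 0 0.2 0 0 0;0 0 0 0 0 0")

```text
time: 19.1
tool_pos: [0.5335, -0.2639, 0.1468]
ee_rot: [3.14, -0.001, 0.253]
wrist_force: [-1.4, 1.5, 6.7]
width: 0.0335
```

step_arm(increments="0 0 0.2 0 0 0;0 0 0.2 0 0 0;0 0 0.2 0 0 0;0 0 0 0 0 0")

```text
time: 19.5
tool_pos: [0.5338, -0.264, 0.1417]
ee_rot: [3.14, -0.002, 0.253]
wrist_force: [-0.6, 1.4, 9.7]
width: 0.0334
```

step_arm(increments="0 0 0.1 0 0 0;0 0 0.1 0 0 0;0 0 0 0 0 0")

```text
time: 19.8
tool_pos: [0.5339, -0.264, 0.1402]
ee_rot: [3.139, -0.003, 0.253]
wrist_force: [-1.8, 1.0, 10.1]
width: 0.0335
```

The force grows at 0.5 N/mm, which matches the spring with no slip. I press on to the stop.

step_arm(increments="0 0 0.1 0 0 0;0 0 0.1 0 0 0;0 0 0 0 0 0")

```text
time: 20.1
tool_pos: [0.5342, -0.264, 0.1391]
ee_rot: [3.139, -0.003, 0.253]
wrist_force: [-1.9, 2.0, 11.4]
width: 0.0332
```

step_arm(increments="0 0 0.1 0 0 0;0 0 0 0 0 0;0 0 0 0 0 0")

```text
time: 20.4
tool_pos: [0.5344, -0.264, 0.139]
ee_rot: [3.138, -0.004, 0.253]
wrist_force: [-1.2, 1.7, 14.2]
width: 0.0329
```

The TCP has stalled at 0.139 while the force rises, so the stop is reached. I take one last picture check with the arm holding.

step_arm(increments="0 0 0 0 0 0;0 0 0 0 0 0;0 0 0 0 0 0;0 0 0 0 0 0;0 0 0 0 0 0")

```text
time: 20.9
tool_pos: [0.5344, -0.264, 0.139]
ee_rot: [3.138, -0.004, 0.253]
wrist_force: [-1.4, 2.7, 14.9]
width: 0.033
```

Run:
```python
from h import *
m=np.zeros((480,800,3),np.uint8)
for i,n in enumerate(("scene","side")):
    o=get_obs();im=snapshot(n)[:,:,::-1].copy();k=4
    print(o["time"],o["tool_pos"].round(4),np.round(o["ee_rot"],4),np.round(o["wrist_force"],1),round(o["width"],4))
    q=pix(n,[.5325,-.262,.1]).astype(int);x,y=q-[50,60]
    z=np.clip(cv2.resize(im[y:y+120,x:x+100],None,fx=k,fy=k,interpolation=2).astype(float)*1.7,0,255).astype(np.uint8)
    for c in((.5325,-.262,.109,.029),(.5325,-.262,.077,.038)):
        cv2.polylines(z,[np.round(((pix(n,circ(*c))-[x,y]+.5)*k-.5)*16).astype(int)],True,(0,255,0),1,shift=4)
    m[:,i*400:i*400+400]=z
cv2.imwrite("pics/d8.png",m)
```

```text
20.9 [ 0.5344 -0.264   0.139 ] [ 3.1383 -0.0043  0.2531] [-1.4  2.7 14.9] 0.033
20.95 [ 0.5344 -0.264   0.139 ] [ 3.1383 -0.0043  0.2531] [-2.   1.8 14.3] 0.0333
```

View pics/d8.png

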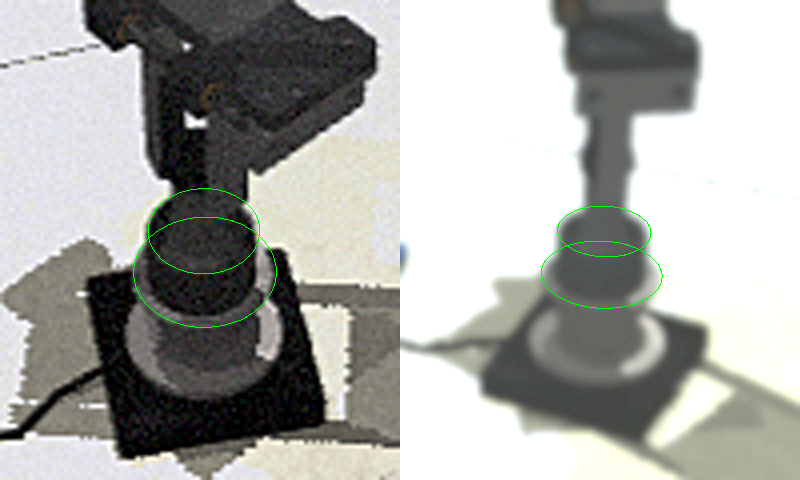

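The cup and reducer rims match the overlay drawn 20 mm down: scene x 148–260, side x 557–651. The flask is upright inside, and force and pose are steady, so I hand in.

```bash
python3 -c "
from bench import *
print(close_job())"
```

```text
the job is handed in; nothing more can be done
None
```

I nested the reducer cup in the sprung cup and let go of it. I then stood the flask in it, pressed the sprung cup to its bottom stop, and handed the job in still gripping the flask. The hand-in reports no verdict.

**Last checks:**
- **Bottom of travel:** during the press the force rose at about 0.5 N/mm, as the spring should. The TCP then stalled at z = 0.139, about 20 mm below first contact, with about 14.5 N at the wrist. In the last pictures both rims match an overlay drawn 20 mm down.
- **Flask:** it looks upright in the pictures, the tool tilt is under 0.01 rad, and the pose was steady.
- **Reducer cup:** after release the overlays in all three views showed it home and level, within about 2 mm of the axis.
- **Bystanders:** the arm never worked near the power bank, the stamp or the bit case. I did not re-measure where they stand.

**What disagreed:**
- **Grip on the flask:** I meant to hold it by the neck, but the finger faces reach past the 34 mm cap. Two neck tries closed at 33 mm, so I gripped the cap instead.
- **Wrist camera:** for held objects it read about 3 mm off along tool x compared with the scene and side cameras. For the flask I followed the fixed cameras. The reducer cup was placed with the wrist correction.
- **Sideways force:** about 2 to 3 N remained at the end, which may mean the flask is slightly off-centre within its play.

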